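# Pin the eye bar into the fork

## Task

Couple the steel bar to the steel fork on the board: take the longer of the two wooden-handled pins out of the drilled block and pass it down through the upper ear, the bar's eye and the lower ear, until its collar rests fully down on the upper ear, then let go. Leave the short pin standing in the block, and leave the bar lying in the fork.

Things in the scene. Friction and masses are not known exactly. Their poses are not given: they have to be found in the camera images.
- fork_hole (a point): Hole centre at the upper face of the fork's upper ear, 74 mm above the bench. Fixed dark steel fork on a fixed pale board (250 x 90 x 16 mm): two level round-nosed ears, 56 mm wide, 8 mm thick, 22 mm apart, one above the other, joined by an upright plate behind; each has a 28 mm hole on one vertical axis. Board top 20 mm below the lower ear. z up; x along the bar, away from the fork.
- bar_eye (a point): Centre of the eye of a loose flat steel bar (0.45 kg, 200 mm long, 14 mm thick). The eye (52 mm across, 28 mm hole) lies on the lower ear, between the ears, its hole within about 3 mm of the fork's axis; the far end lies in a notched wooden rest on the board. x along the bar, away from the eye; z up.
- long_pin_grip (a point): On the long pin's axis, in its wooden handle (round, 24 mm thick, 44 mm tall), 20 mm below the top, 29 mm above the underside of its steel collar (44 mm wide, 5 mm thick), 81 mm above the tip of its 14 x 52 mm steel shank. 0.1 to 0.2 kg. Stands upright, 22 mm deep in a fixed wooden block (60 x 160 x 34 mm), this point 93 mm above the bench. z up along the pin.
- short_pin_grip (a point): The same point of the short pin, standing 85 mm away in the block's other hole. Like the long pin but for its 26 mm shank, too short to reach the lower ear, so it stands 26 mm lower (this point 67 mm above the bench). Which hole holds which pin varies.
There are look-alikes about, which are no part of the job. What is shaped like the part that bears long_pin_grip but pink is not meant.

How it is judged (in metres and radians):
At the end, for the whole second after the job is handed in: Long pin upright within 10 degrees, its axis within 14 mm of the fork's hole, its collar within 5 mm of the upper ear; the bar's eye still between the ears, within 15 mm of their axis; short pin upright within 10 degrees and within 20 mm of where it stood (horizontal distance between long_pin_grip and fork_hole below 0.014 m and z of long_pin_grip in the frame of fork_hole below 0.034 m and angle between each of long_pin_grip, short_pin_grip's own z axis and vertical below 0.17 rad and horizontal distance between bar_eye and fork_hole below 0.015 m and distance between bar_eye and fork_hole below 0.035 m and distance of short_pin_grip from where it was at the start of the episode below 0.02 m); the robot touches nothing.
It also fails if it takes over 48 s, if anything falls off the work surface, if the arm or the gripper's body presses on something with over 40 N, if the wrist force passes 120 N, or if a joint passes its speed limit or range.

## Robot

A 6-joint arm with a two-finger parallel gripper is mounted at the origin on a cart in front of the work surface, level with it; the furniture and walls round the work are solid. World frame = base frame: x ahead of the robot, y to its left, z up, the work surface at z = 0. Lengths are in mm, angles in degrees, forces in N, time in s.
With the tool pointing down it reaches from about 225 to 875 mm from the base axis. Payload 3.4 kg.
Tool frame: the origin (TCP) lies at the very end of the fingers, on their centre line; the grasp point (between the pads) lies grip_point_offset behind it (grip_point_offset is the distance from the TCP to the grasp point, in mm); z points along the fingers, y is the line along which they close (so a half turn about z gives the same grasp; the last joint's range is limited). The gripper opens to 85 mm and grips with 20 to 120 N. Pads are 22 mm wide; open, the fingers measure 114 mm over their backs; the gripper's body (76 mm by 85 mm) begins 54 mm behind the grasp point. The pads swing forward as they close: fully open they stand 13 mm farther back than shut.
Start: joints at [68.64, 15.808, 86.224, -0, 77.962, -6.933], TCP at [143.275, 556.898, 231.328] pointing down, gripper open.
Joint ranges: [-165.64, 165.64], [-43.16, 119.46], [12.63, 154.43], [-67.54, 247.53], [6.08, 155.33], [-154.97, 154.97]. Speed limits (degrees/s): [147.25, 147.25, 180, 180, 180, 180].

## Interface

Orientations are given as [roll, pitch, yaw] about the fixed x, y, z axes, in that order (R = Rz(yaw) Ry(pitch) Rx(roll)).
In Python, from workcell import get_obs, snapshot, camera_params, job_done, grip_point_offset gives the robot as it stands.
- The arm moves only by the tool move_arm, never from a script. Its argument "targets" is a list that holds one entry, the list of rows, each a list of 7 numbers: the finger opening in mm, from 0 to 85.4, then the shift along the world's x, y, z in mm, then the turn, a rotation vector about the world's x, y, z in rad. In form: [[[jaw, tx, ty, tz, ax, ay, az], ...]]. A call has 1 to 20 rows; each row shifts and turns the commanded pose from where the row before left it; what a row does not reach is not made up. A row lasts 1/8 s, in which the tool goes at most 62.5 mm and 10.7 degrees, less where a joint would pass 70% of its speed; a pose out of reach is approached as far as the arm can. A call is refused whole if a number of a shift passes 62.5 or a number of a turn 0.188, either way. A call with a gripper value outside its range is refused whole. The fingers move at their own pace and stop on an object; "grip_force" is the grip in N (left out, the last holds). Time passes only in rows, so rows that do not move let the fingers close. It gives the time, the measured TCP pose, the force, the opening and the grip force at its end, in the units of the state.
- get_obs(): the state, without advancing time (a new reading comes with each control period).
- snapshot(name): name is "scene" or "top"; returns (picture, depth): 480x640x3 uint8, red, green, blue; 480x640 float32, mm along the optical axis (not along the pixel's ray), 0 where there is no reading.
- camera_params(name): a dict with "fx", "fy", "cx", "cy" (pixels), "k1" (the pictures are not rectified: a ray, as slopes to the right and down, at radius r is drawn at 1 + k1 r^2 times it, then the intrinsics apply), "position" and "orientation" of the camera in the world. Camera axes: x right, y down, z forward; pixel columns grow to the right and rows downward; lengths in mm; the calibration is good to about 2 mm. A picture is of the moment at which its call begins. camera_params takes no time and is no camera call.
- job_done(): hands the job in; it is judged then, once.
The state is a dict: "time": time; "joint_pos": joint angles; "qd": joint speeds; "joint_efforts": joint torques, N m; "position": TCP position; "tcp_rot": TCP orientation; "contact_force": force on the tool from outside, world axes, zero at the start; "moment": the same for the moment, N m; "grip_width": finger opening in mm; "finger_force": force on a finger pad.
Only numpy, scipy, OpenCV 4.12 (cv2) and the standard library are available. Lean on these libraries where they do the work, as an engineer would, in place of code of your own. Each camera call takes 0.05 s, during which the arm holds its last target. There are 200 camera calls.

## Working session

There is one attempt and no reset: what is moved stays moved. The work goes in short steps, Python scripts to look and compute and a tool call to move; the robot and the scene stay as the last step left them, time stands still between calls to the robot, and variables do not carry over. Pictures are saved under pics/ and viewed, at most 10 in all, crops included, and the job is handed in when it is done.

Besides the shell and the picture viewer there is one more tool, called after "Call:" by a JSON object that holds its "name" and its "arguments", one argument or row to a line. move_arm: Moves the arm, as the interface text tells. Its arguments: {"type":"object","properties":{"targets":{"type":"array"},"grip_force":{"type":"number"}},"required":["targets"]}

```bash
mkdir -p pics
cat > h.py <<'E'
import numpy as np, cv2
from workcell import *
from scipy.spatial.transform import Rotation as R
def cam(n):
    p=camera_params(n); o=np.array(p["orientation"],float)
    M=o if o.shape==(3,3) else R.from_euler('xyz',o,degrees=True).as_matrix()
    return p,M,np.array(p["position"],float)
def rays(n,uv):
    p,M,c=cam(n); K=np.array([[p["fx"],0,p["cx"]],[0,p["fy"],p["cy"]],[0,0,1.]])
    q=cv2.undistortPoints(np.array(uv,float).reshape(-1,1,2),K,np.array([p["k1"],0,0,0,0.]))[:,0]
    return c,(M@np.c_[q,np.ones(len(q))].T).T
def onz(n,uv,z):
    c,d=rays(n,uv); return c+d*((z-c[2])/d[:,2])[:,None]
def bydepth(n,uv,dep):
    c,d=rays(n,uv); uv=np.array(uv,int); return c+d*dep[uv[:,1],uv[:,0]][:,None]
E
python3 - <<'E'
from h import *
for n in("scene","top"):
    im,d=snapshot(n); cv2.imwrite(f"pics/{n}.png",im[...,::-1]); np.save(n,d); np.save(n+"_im",im); print(camera_params(n))
print(grip_point_offset() if callable(grip_point_offset) else grip_point_offset); print(get_obs())
E
```

```text
{'fx': 437.8346105919552, 'fy': 437.8346105919552, 'cx': 320.16726371941274, 'cy': 232.798434122597, 'k1': -0.04905941651785636, 'position': array([195.44692357, 363.11147384, 627.89913317]), 'orientation': array([-129.64842881,   -0.78542939, -138.94804618])}
{'fx': 484.34336511937994, 'fy': 484.34336511937994, 'cx': 318.8030998728756, 'cy': 238.33341767481338, 'k1': -0.018358512069839527, 'position': array([ 565.89764153, -136.63890519,  926.84189301]), 'orientation': array([-175.84681543,    2.21309386,  -89.13806646])}
18.700000000000003
{'time': 0.1, 'joint_pos': array([ 6.86406159e+01,  1.58431506e+01,  8.62886132e+01,  3.77226695e-04,
        7.79607147e+01, -6.93375176e+00]), 'qd': array([-0.04505225, -0.04961546, -0.16493699,  0.07553196, -0.08273447,
       -0.04977275]), 'joint_efforts': array([ 4.36931014e-04, -4.17696762e+01, -2.46406513e+01, -1.54040977e-04,
        6.00264233e-03, -6.41876142e-06]), 'position': array([143.08635694, 556.4289531 , 230.53014108]), 'tcp_rot': array([-1.79908242e+02, -1.15302544e-02,  1.65574279e+02]), 'contact_force': array([-0.42799757, -0.03605339, -0.97650517]), 'moment': array([ 0.02762279,  0.05949466, -0.04041099]), 'finger_force': 0.0, 'grip_width': 85.28457682543156}
```

View pics/scene.png

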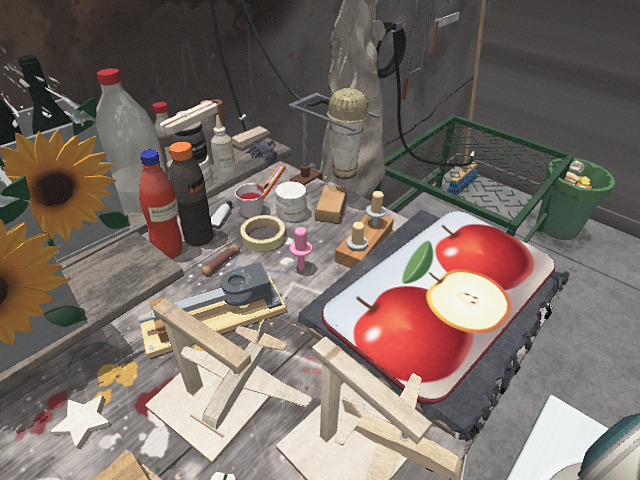

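View pics/top.png

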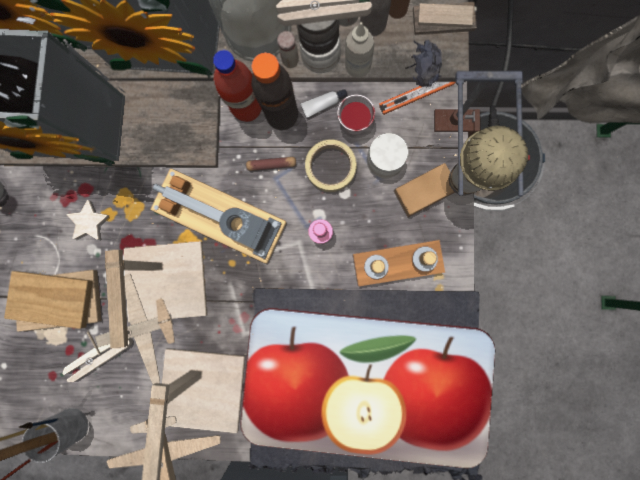

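The scene view shows the drilled block with two tan-handled pins at (358,235) and (377,200). A pink look-alike stands at (300,245), and the fork and bar are around (235,290). In the top view the tan pins are at (377,266) and (426,259), the pink one at (320,231), and the fork hole at about (235,224). Next I'll measure heights and take an enlarged crop.

Run:
```python
from h import *
d=np.load("top.npy"); im=np.load("top_im.npy")
for nm,u in dict(A=(378,267),B=(428,258),pink=(320,229),blk=(401,262),ear=(252,228),ear2=(224,214),plate=(272,237),bar=(195,204),board=(160,205),frame=(490,76),frame2=(461,130),bulb=(495,155),cut=(425,190),tray=(370,300),orbottle=(265,66),white=(388,150)).items():
    print(nm,bydepth("top",[u],d)[0].round(1))
# handle tops by height map
v,u=np.mgrid[0:480,0:640]; P=bydepth("top",np.c_[u.ravel(),v.ravel()],d).reshape(480,640,3)
np.save("P",P)
for nm,(a,b,c,e) in dict(A=(350,245,403,290),B=(403,238,450,280)).items():
    z=P[b:e,a:c,2]; m=(z>z.max()-12)
    q=P[b:e,a:c][m]; print(nm,z.max(),m.sum(),q.mean(0),q.min(0),q.max(0))
a=cv2.resize(im[230:300,340:460],None,fx=4,fy=4,interpolation=cv2.INTER_CUBIC)
b=cv2.resize(im[160:270,145:295],None,fx=4,fy=4,interpolation=cv2.INTER_CUBIC)
s=np.load("scene_im.npy"); s=cv2.resize(s[180:275,280:400],None,fx=4,fy=4,interpolation=cv2.INTER_CUBIC)
o=np.zeros((600,800,3),np.uint8)
s2=cv2.resize(s,(400,317)); o[:317,:400]=s2; a2=cv2.resize(a,(400,233)); o[320:553,:400]=a2; b2=cv2.resize(b,(400,293)); o[:293,400:]=b2
sc=np.load("scene_im.npy")[250:360,130:300]; o[300:559,400:]=cv2.resize(sc,(400,259),interpolation=cv2.INTER_CUBIC)
cv2.imwrite("pics/crop.png",o[...,::-1])
```

```text
A [ 578.1 -206.1   88.2]
B [ 593.8 -286.5  116. ]
pink [ 641.6 -105.6   99.8]
blk [ 588.6 -252.3   35.5]
ear [644.5  16.7  72.9]
ear2 [668.5  66.7  77.5]
plate [632.6 -12.4  21.4]
bar [688.7 125.5  58. ]
board [686.8 191.9  54.5]
frame [ 860.7 -358.7  223. ]
frame2 [ 779.1 -315.6  221.9]
bulb [ 728.8 -347.5  275. ]
cut [ 721.7 -295.7   37.4]
tray [ 519.2 -195.6   47. ]
orbottle [874.3 -24.3 227.1]
white [ 787.5 -224.1   71. ]
A 926.8418930050947 12 [ 565.89764153 -136.63890519  926.84189301] [ 565.89764153 -136.63890519  926.84189301] [ 565.89764153 -136.63890519  926.84189301]
B 926.8418930050947 6 [ 565.89764153 -136.63890519  926.84189301] [ 565.89764153 -136.63890519  926.84189301] [ 565.89764153 -136.63890519  926.84189301]
```

View pics/crop.png

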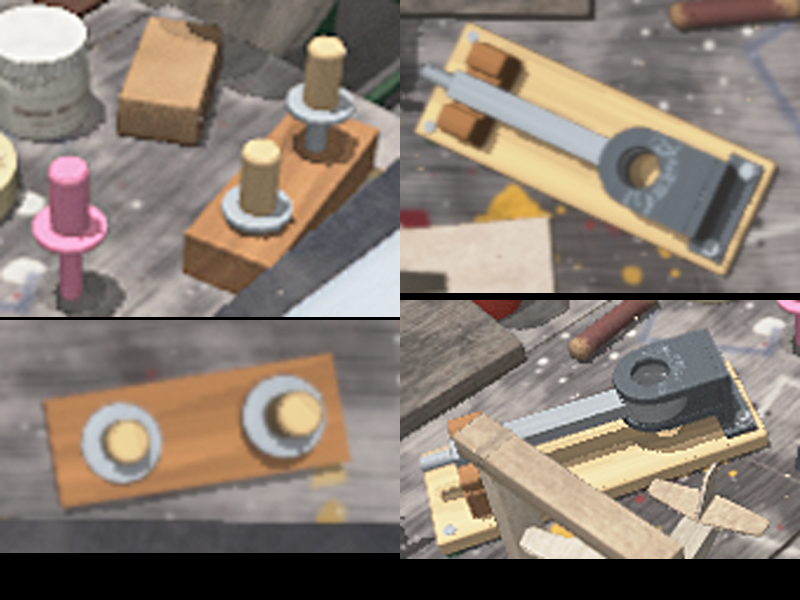

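The pin at top (426,259) / scene (377,200) is the long one: it is tan, its top is at 116 mm, and its shank shows above the block. The pin at (377,266) tops out at 88 mm, so it is the short one, and (320,231) is the pink look-alike.

Run:
```python
from h import *
im=np.load("top_im.npy"); P=np.load("P.npy"); d=np.load("top.npy")
hsv=cv2.cvtColor(im,cv2.COLOR_RGB2HSV).astype(int)
for nm,(x0,y0,x1,y1),zt in (("A",(362,250,395,284),87),("B",(410,240,445,276),113)):
    m=np.zeros((480,640),bool); m[y0:y1,x0:x1]=True
    t=m&(P[...,2]>zt-3)&(d>0)&(hsv[...,1]>60); v,u=np.nonzero(t)
    # bright top face
    t2=t&(hsv[...,2]>200); v2,u2=np.nonzero(t2)
    print(nm,len(u),P[t].mean(0).round(1),onz("top",[(u.mean(),v.mean())],zt).round(1),len(u2),(u2.mean(),v2.mean()),onz("top",[(u2.mean(),v2.mean())],zt).round(1))
    # collar ring via grey colour, min enclosing circle
    c=m*0; 
m=np.zeros((480,640),np.uint8); m[185:265,205:295]=1
ear=((abs(P[...,2]-74)<7)&(m>0)&(d>0)).astype(np.uint8)
dark=ear&(hsv[...,2]<135).astype(np.uint8)
cs,h=cv2.findContours(dark,cv2.RETR_CCOMP,cv2.CHAIN_APPROX_NONE)
for c,hh in zip(cs,h[0]):
    if len(c)>25:
        w=onz("top",c[:,0],74)[:,:2].astype(np.float32)
        print(len(c),hh[3],cv2.minEnclosingCircle(w),cv2.fitEllipse(w), w.min(0),w.max(0))
z=P[...,2]; ok=(d>0)&(z<400)
for y in range(-350,650,100):
    print(y,[int(z[ok&(abs(P[...,1]-y)<50)&(abs(P[...,0]-x)<50)].max(initial=0)) for x in range(150,850,100)])
```

```text
A 137 [ 579.7 -205.5   87.2] [[ 579.7 -205.5   87. ]] 102 (np.float64(377.9901960784314), np.float64(265.8529411764706)) [[ 580.1 -206.2   87. ]]
B 144 [ 594.  -289.   113.2] [[ 594.1 -289.   113. ]] 113 (np.float64(429.62831858407077), np.float64(257.5840707964602)) [[ 594.6 -289.8  113. ]]
142 -1 ((646.9719848632812, 32.042083740234375), 44.72798156738281) ((646.682861328125, 31.168378829956055), (57.19581985473633, 90.70997619628906), 153.2008514404297) [606.9941   -11.886717] [679.94086  76.14144]
107 3 ((647.7984619140625, 37.45153045654297), 27.486061096191406) ((650.4840698242188, 42.1230354309082), (39.38112258911133, 45.75859451293945), 67.90716552734375) [620.83234   20.627308] [674.66455  63.56567]
-350 [0, 78, 78, 78, 112, 263, 278]
-250 [0, 78, 79, 78, 116, 115, 72]
-150 [0, 78, 79, 78, 91, 104, 73]
-50 [0, 78, 79, 78, 78, 104, 29]
50 [0, 148, 146, 78, 51, 79, 69]
150 [0, 212, 212, 200, 200, 62, 69]
250 [0, 147, 17, 199, 201, 43, 355]
350 [0, 183, 192, 45, 45, 64, 328]
450 [0, 142, 6, 45, 44, 5, 195]
550 [0, 4, 5, 3, 5, 4, 54]
```

Call:
{"name": "move_arm", "arguments": {
  "targets": [
    [[85,0,0,40,0,0,-0.18],[85,20,-40,40,0,0,-0.18],[85,30,-50,20,0,0,-0.18],[85,30,-50,0,0,0,-0.18],[85,30,-50,0,0,0,-0.18],[85,30,-50,0,0,0,-0.18]]
  ]
}}

```text
time: 0.85
position: [283.8, 315.2, 331.1]
tcp_rot: [180.0, 0.0, 103.4]
contact_force: [0.8, 0.5, -0.1]
grip_width: 84.6
finger_force: 0.0
```

Call:
{"name": "move_arm", "arguments": {
  "targets": [
    [[85,26,-50,0,0,0,-0.06],[85,26,-50,0,0,0,0],[85,26,-50,0,0,0,0],[85,26,-50,0,0,0,0],[85,26,-50,0,0,0,0],[85,26,-50,0,0,0,0],[85,26,-50,-20,0,0,0],[85,26,-50,-20,0,0,0],[85,26,-50,-30,0,0,0],[85,26,-50,-30,0,0,0],[85,26,-50,-20,0,0,0],[85,24,-54,-20,0,0,0],[85,0,0,0,0,0,0]]
  ]
}}

```text
time: 2.48
position: [592.1, -288.6, 188.4]
tcp_rot: [-179.8, -0.1, 100.0]
contact_force: [-0.2, 0.5, 0.5]
grip_width: 84.7
finger_force: 0.0
```

Run:
```python
from h import *
im=np.load("top_im.npy"); P=np.load("P.npy"); d=np.load("top.npy")
m=np.zeros((480,640),np.uint8); m[185:265,205:295]=1
V=im.max(2); ear=((abs(P[...,2]-74)<5)&(m>0)&(d>0)).astype(np.uint8)
cs,_=cv2.findContours(ear,cv2.RETR_EXTERNAL,cv2.CHAIN_APPROX_NONE); c=max(cs,key=len)
w=onz("top",c[:,0],74)[:,:2].astype(np.float32)
print(cv2.minAreaRect(w)); 
b=np.array([690-645,125-35.]);b/=np.linalg.norm(b)
from scipy.optimize import least_squares
s=w[(w@b)>np.quantile(w@b,.6)]
r=least_squares(lambda p:np.hypot(*(s-p[:2]).T)-28,[652,36],loss='soft_l1');print("nose",r.x,np.abs(r.fun).mean(),len(s))
g=cv2.resize(im[195:250,205:265],None,fx=10,fy=10,interpolation=cv2.INTER_CUBIC)
for z in(74,):
  for uv in [(235,224)]: print(onz("top",[uv],z))
p=onz("top",[(225,224),(236,224)],74); print("px mm",np.linalg.norm(p[1]-p[0])/11)
cv2.imwrite("pics/fork.png",g[...,::-1])
```

```text
((648.0858764648438, 37.05012512207031), (82.68070220947266, 55.943878173828125), 65.96117401123047)
nose [652.79821092  48.24017456] 0.5669135554016809 50
[[651.16767818  47.20335928  74.        ]]
px mm 1.8006310534878112
```

View pics/fork.png

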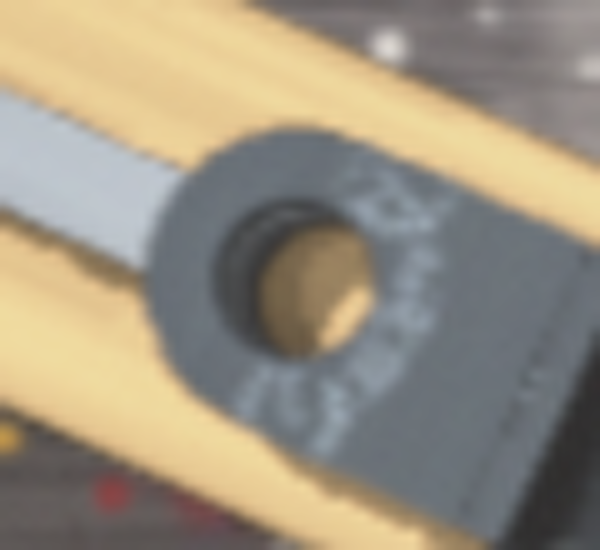

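The crop shows the ear's hole centred at about (294,278), which is top pixel (234.0,222.4), with the board visible through it. That puts the hole at about (653.3, 48.6). The hole and nose-circle estimates agree within 1.5 mm. The arm is above the long pin, so I'll lower and grip.

Call:
{"name": "move_arm", "arguments": {
  "targets": [
    [[85,2,-1,-35,0,0,0],[85,0,0,-35,0,0,0],[85,0,0,-25,0,0,0],[85,0,0,-16,0,0,0],[85,0,0,0,0,0,0],[20,0,0,0,0,0,0],[20,0,0,0,0,0,0],[20,0,0,0,0,0,0],[20,0,0,0,0,0,0],[20,0,0,0,0,0,0],[20,0,0,0,0,0,0],[20,0,0,0,0,0,0]]
  ],
  "grip_force": 50
}}

```text
time: 3.98
position: [594.5, -286.3, 82.5]
tcp_rot: [180.0, 0.1, 100.3]
contact_force: [-1.3, -0.1, 5.8]
grip_width: 22.6
finger_force: 49.1
```

Call:
{"name": "move_arm", "arguments": {
  "targets": [
    [[20,0,0,6,0,0,0],[20,0,0,10,0,0,0],[20,0,0,20,0,0,0],[20,0,0,30,0,0,0],[20,0,0,40,0,0,0],[20,0,0,30,0,0,0],[20,0,0,0,0,0,0],[20,0,0,0,0,0,0]]
  ]
}}

```text
time: 4.97
position: [593.4, -285.5, 216.2]
tcp_rot: [-179.9, -0.1, 100.3]
contact_force: [-0.5, -0.0, -2.1]
grip_width: 22.6
finger_force: 49.2
```

Run:
```python
from h import *
a,_=snapshot("top"); b,_=snapshot("scene"); o=get_obs(); print(o["position"],o["tcp_rot"],o["contact_force"],o["grip_width"])
o=np.zeros((360,800,3),np.uint8); o[:,:400]=cv2.resize(a[190:370,340:540],(400,360)); o[:,400:]=cv2.resize(b[60:285,280:530],(400,360)); cv2.imwrite("pics/lift.png",o[...,::-1])
```

```text
[ 593.15519593 -285.34935515  215.37715667] [-1.79830843e+02 -1.58834571e-01  1.00254297e+02] [-0.22291842 -0.22128883 -1.40320628] 22.587947982701447
```

View pics/lift.png

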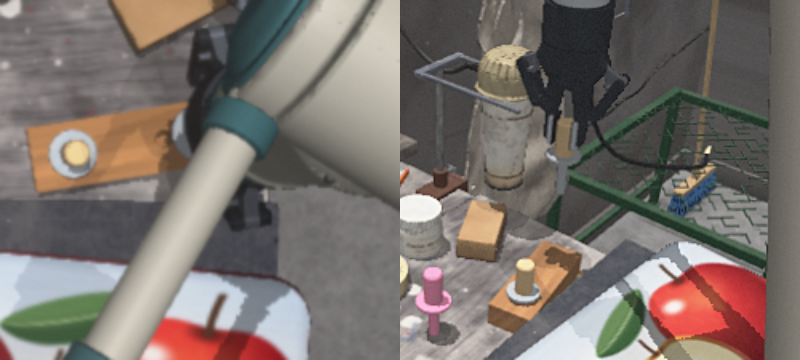

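The pin is held and hanging upright below the fingers; the short pin is still in the block. Next I'll carry it to above the fork.

Call:
{"name": "move_arm", "arguments": {
  "targets": [
    [[20,4,20,0,0,0,0],[20,7,40,0,0,0,0],[20,7,40,0,0,0,0],[20,7,40,0,0,0,0],[20,7,40,0,0,0,0],[20,7,40,0,0,0,0],[20,7,40,0,0,0,0],[20,7,40,-10,0,0,0],[20,4,25,-15,0,0,0],[20,3,12,-15,0,0,0],[20,0,0,0,0,0,0],[20,0,0,0,0,0,0]]
  ]
}}

```text
time: 6.58
position: [654.3, 50.1, 177.7]
tcp_rot: [-180.0, 0.0, 100.2]
contact_force: [0.0, -0.2, -1.7]
grip_width: 22.5
finger_force: 49.2
```

Run:
```python
from h import *
a,da=snapshot("top"); b,db=snapshot("scene"); np.save("s2",b); np.save("s2d",db); o=get_obs(); print(o["position"],o["tcp_rot"],o["contact_force"],o["grip_width"])
o=np.zeros((450,800,3),np.uint8); o[:,:400]=cv2.resize(a[145:280,160:280],(400,450)); o[:,400:]=cv2.resize(b[180:315,180:300],(400,450)); cv2.imwrite("pics/above.png",o[...,::-1])
```

```text
[654.55921308  49.85920317 178.3408173 ] [1.79928482e+02 3.87264270e-02 1.00181090e+02] [ 0.329867   -0.11571084 -1.41468326] 22.208544495210532
```

View pics/above.png

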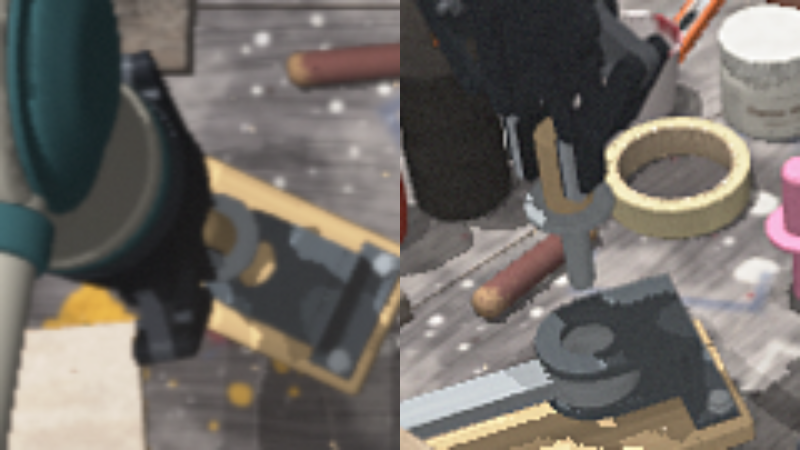

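The tip is at scene pixel (235,265) and the hole at about (237,282). I'll compare both in the scene view.

Run:
```python
from h import *
d=np.load("s2d.npy"); b=np.load("s2.npy")
c,_=rays("scene",[(235,260)])
print("hole scene",onz("scene",[(180+190*.3,180+339*.3)],74).round(1))
for v in range(248,268,3):
    us=np.arange(222,248); P=bydepth("scene",[(u,v) for u in us],d)
    m=(P[:,2]>90)&(d[v,us]>0)
    if m.sum()<3: print(v,"none");continue
    u0,u1=us[m].min(),us[m].max(); uc=(u0+u1)/2; p=bydepth("scene",[(round(uc),v)],d)[0]
    r=p-c; h=r[:2]/np.linalg.norm(r[:2]); print(v,u0,u1,p.round(1),"axis",(p[:2]+7*h).round(1))
```

```text
hole scene [[648.8  52.   74. ]]
248 222 237 [638.6  62.3 165.5] axis [644.4  58.4]
251 229 236 [649.2  52.2 145.9] axis [654.9  48.2]
254 229 237 [649.2  51.1 138.6] axis [654.9  47.1]
257 230 237 [649.3  50.  131. ] axis [655.  46.]
260 230 238 [649.   51.1 125.1] axis [654.7  47.1]
263 231 238 [648.8  52.1 119. ] axis [654.6  48.2]
266 232 236 [651.7  51.1 109.5] axis [657.4  47.2]
```

Call:
{"name": "move_arm", "arguments": {
  "targets": [
    [[20,-2.5,1.5,-10,0,0,0],[20,0,0,-10,0,0,0],[20,0,0,-8,0,0,0],[20,0,0,-6,0,0,0],[20,0,0,-6,0,0,0],[20,0,0,0,0,0,0]]
  ]
}}

```text
time: 7.42
position: [651.4, 52.5, 137.0]
tcp_rot: [-179.9, -0.0, 100.3]
contact_force: [0.5, 0.2, -1.4]
grip_width: 22.2
finger_force: 49.3
```

Call:
{"name": "move_arm", "arguments": {
  "targets": [
    [[20,0,0,-6,0,0,0],[20,0,0,-6,0,0,0],[20,0,0,-6,0,0,0],[20,0,0,-6,0,0,0],[20,0,0,0,0,0,0]]
  ]
}}

```text
time: 8.05
position: [651.2, 52.5, 112.8]
tcp_rot: [-179.9, -0.0, 100.3]
contact_force: [-0.6, 0.8, -2.2]
grip_width: 22.7
finger_force: 49.3
```

Run:
```python
from h import *
b,db=snapshot("scene"); o=get_obs(); print(o["position"],o["contact_force"],o["moment"])
cv2.imwrite("pics/in.png",cv2.resize(b[200:320,170:310],(700,600),interpolation=cv2.INTER_CUBIC)[...,::-1])
```

```text
[651.52506011  52.46074068 113.23819922] [ 0.60768424  0.26232049 -1.03722916] [-0.05808981  0.00969572  0.0132742 ]
```

View pics/in.png

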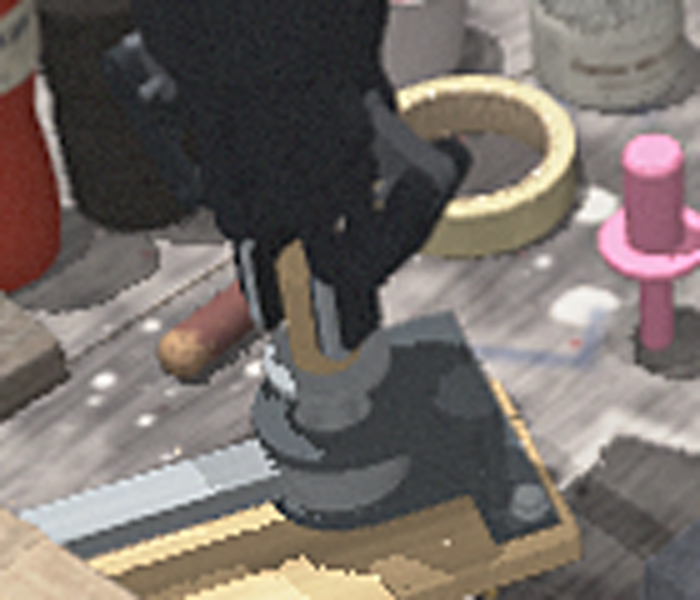

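The shank is inside the hole, and the collar, at crop (330,370), is about 20 mm above the ear. There is no contact force, so I'll keep lowering until it seats.

Call:
{"name": "move_arm", "arguments": {
  "targets": [
    [[20,0,0,-6,0,0,0],[20,0,0,-6,0,0,0],[20,0,0,-4,0,0,0],[20,0,0,-2,0,0,0],[20,0,0,0,0,0,0]]
  ]
}}

```text
time: 8.72
position: [651.6, 52.5, 95.4]
tcp_rot: [-180.0, -0.0, 100.3]
contact_force: [0.1, 0.5, -2.0]
grip_width: 22.4
finger_force: 49.3
```

Call:
{"name": "move_arm", "arguments": {
  "targets": [
    [[20,0,0,-1.5,0,0,0],[20,0,0,-1.5,0,0,0],[20,0,0,0,0,0,0]]
  ]
}}

```text
time: 9.1
position: [651.8, 52.5, 92.7]
tcp_rot: [180.0, 0.0, 100.3]
contact_force: [-0.5, -0.3, -0.5]
grip_width: 22.5
finger_force: 49.2
```

Call:
{"name": "move_arm", "arguments": {
  "targets": [
    [[20,0,0,-1.5,0,0,0],[20,0,0,-1,0,0,0],[20,0,0,0,0,0,0]]
  ]
}}

```text
time: 9.48
position: [651.8, 52.5, 92.6]
tcp_rot: [179.9, 0.0, 100.3]
contact_force: [-4.0, 0.4, 9.8]
grip_width: 22.5
finger_force: 50.4
```

The collar touched down at the expected height. Now I'll let go and lift clear.

Call:
{"name": "move_arm", "arguments": {
  "targets": [
    [[40,0,0,0,0,0,0],[60,0,0,0,0,0,0],[85,0,0,0,0,0,0],[85,0,0,0,0,0,0],[85,0,0,0,0,0,0],[85,0,0,10,0,0,0],[85,0,0,30,0,0,0],[85,0,0,50,0,0,0],[85,0,0,50,0,0,0],[85,0,-60,20,0,0,0],[85,0,-60,0,0,0,0],[85,0,-60,0,0,0,0],[85,0,-50,0,0,0,0],[85,0,0,0,0,0,0],[85,0,0,0,0,0,0]]
  ]
}}

```text
time: 11.35
position: [651.6, -176.5, 250.3]
tcp_rot: [180.0, -0.0, 100.2]
contact_force: [0.5, 0.2, -0.2]
grip_width: 85.1
finger_force: 0.0
```

Run:
```python
from h import *
a,da=snapshot("top"); b,db=snapshot("scene"); print(get_obs()["contact_force"])
o=np.zeros((450,800,3),np.uint8); o[:,:400]=cv2.resize(a[145:280,160:280],(400,450)); o[:,400:]=cv2.resize(b[200:335,180:300],(400,450)); cv2.imwrite("pics/end.png",o[...,::-1])
v,u=np.mgrid[195:250,205:265]; P=bydepth("top",np.c_[u.ravel(),v.ravel()],da); m=(P[:,2]>108)&(P[:,2]<150); print("handle top",m.sum(),P[m].mean(0).round(1),P[m].max(0).round(1))
```

```text
[-0.21829258 -0.24065003 -0.26341138]
handle top 167 [652.   47.6 122.1] [663.2  59.2 126.6]
```

View pics/end.png

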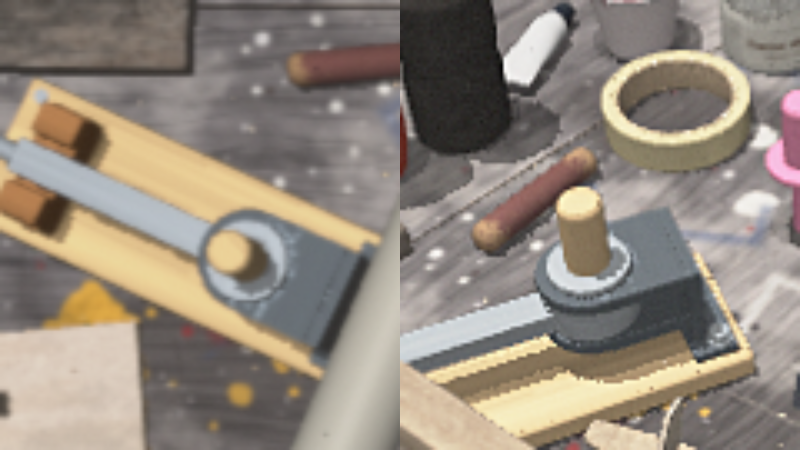

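The pin stands upright with its collar flat on the ear. The handle top is at about 123 mm, as expected, its axis is within 2 mm of the hole, and the bar is in place.

```bash
python3 -c "
from workcell import job_done; print(job_done())"
```

```text
the job is handed in; nothing more can be done
None
```

The long pin couples the bar to the fork with its collar seated on the upper ear, the short pin was left in the block, and the job is handed in; no verdict was returned.

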